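Turn the four-way tube rack to its 5 ml side and bring the incubated tube over

ROBOT

A 7-joint arm with a two-finger parallel gripper is mounted at the origin on the work surface. World frame = base frame: x ahead of the robot, y to its left, z up, the work surface at z = 0. Lengths are in m, angles in degrees, forces in N, time in s.
With the tool pointing down it reaches from about 0.35 to 0.9 m from the base axis. Payload 19.9 kg.
Tool frame: the origin (TCP) lies on the centre line of the jaws, within the pads' length; the fingertips stand 11 mm ahead of it and the grasp point (between the pads) lies 8 mm behind it (manip.tip_reach is the distance from the TCP to the fingertips, in m); z points along the fingers, y is the line along which they close (so a half turn about z gives the same grasp; the last joint's range is limited). The gripper opens to 85 mm and grips with 20 to 120 N. Pads are 22 mm wide; open, the fingers measure 114 mm over their backs; the gripper's body (76 mm by 85 mm) begins 54 mm behind the grasp point. The pads swing forward as they close: fully open they stand 13 mm farther back than shut.
Start: joints at [62.825, 23.915, -0.59, 92.452, 0.269, 63.638, -3.037], TCP at [0.262, -0.567, 0.242] pointing down, gripper open.
Joint ranges: [-161.28, 161.28], [-22.2, 115.67], [-73.04, 71.86], [3.21, 147.25], [-68.34, 248.33], [10.77, 114.83], [-161.83, 161.83]. Speed limits (degrees/s): [108.29, 108.29, 136.94, 136.94, 172.46, 172.46, 172.46].

INTERFACE

Orientations are given as a 3x3 rotation matrix whose columns are the frame's x, y, z axes.
In Python, from workcell import manip gives the robot as it stands.
- The arm moves only by the tool drive_tool, never from a script. Its argument "steps" is a list of rows, each a list of 3 entries, a list of its own where there are three numbers: the closure, from 0 (fully open) to 1 (shut), then the shift along the world's x, y, z each as a share of 0.12 m, from -1 to 1, then the turn, a rotation vector about the world's x, y, z each as a share of 90 degrees, from -1 to 1. A call has 1 to 10 rows; each row is the pose to reach, as a shift and turn from the pose commanded when the call began; what a row does not reach only later rows make up. A row lasts 1/8 s, in which the tool goes at most 62.5 mm and 10.7 degrees, less where a joint would pass 70% of its speed; a pose out of reach is approached as far as the arm can. A call with a number of a shift or a turn outside -1 to 1 is refused whole. A call with a gripper value outside its range is refused whole. The fingers move at their own pace and stop on an object; "squeeze" is the grip in N (left out, the last holds). Time passes only in rows, so rows that repeat a pose let the fingers close. It gives the time, the measured TCP pose, the force, the opening and the grip force at its end, in the units of the state.
- manip.sense(): the state, without advancing time (a new reading comes with each control period).
- manip.capture(name): name is "scene" or "top" or "wrist"; returns a dict with "img" (420x560x3 uint8, red, green, blue), "fovy" (degrees; the focal length in pixels is half the picture's height over the tangent of half this angle, whatever the lens; pixels are square), "cx", "cy" (the principal point, pixels), "world_to_cam" (4x4, takes a point from world to camera coordinates). Camera axes: x right, y up, looking along -z (the intrinsics and any distortion apply to the point x, -y, -z); pixel columns grow to the right and rows downward; lengths in m; the calibration is good to about 2 mm. A picture is of the moment at which its call begins. There is no depth.
- manip.finish_job(): hands the job in; it is judged then, once.
Trained networks look in a picture, given as the dict that the camera call returned (one of the last four; its "shot" number tells which), for a name from the list of things; names that differ only in an ending like _2 or _b are one class to them, and where a whole thing is asked for, a point or a joint stands for the part that bears it (a point fixed in the world has none). Each returns a list of dicts, best first, with "p" (0 to 1); they miss things now and then, are a little off and sometimes report something else, mostly with a low value. They report only what shows in the picture. A call takes as long as a camera call. They do not tell look-alikes from the thing itself.
- manip.outline_of(picture, query): "pixels" (420x560 bool, what is visible of it).
- manip.pinpoint(picture, query): "centre" ([x, y, z] in m, in world coordinates, good to about 4 mm: a listed point, or the origin of a listed thing).
The state is a dict: "t": time; "joints": joint angles; "dq": joint speeds; "tau": joint torques, N m; "ee_pos": TCP position; "ee_rot": TCP orientation; "ft_force": force on the tool from outside, world axes, zero at the start; "wrist_torque": the same for the moment, N m; "finger_gap": opening from 0.0 (shut) to 1.0 (fully open); "gripper_force": force on a finger pad.
Only numpy, scipy, OpenCV 4.12 (cv2) and the standard library are available. Lean on these libraries where they do the work, as an engineer would, in place of code of your own. Each camera call takes 0.05 s, during which the arm holds its last target. There are 200 camera calls.

TASK

The pink four-way tube rack is standing on edge with its wrong holes up. Tip it over so that it lies flat on the bench with its 5 ml side (the broad side with three rows of five holes) uppermost, then lift the green-capped tube out of the dry-block heater and put it in any one of those holes, fully home with its cap resting on the rack. Keep that tube upright on the way, and leave the other two tubes and the things around the work alone.

Things in the scene. Friction and masses are not known exactly. Their poses are not given: they have to be found in the camera images.
- rack: Empty four-way tube rack, pink plastic, 0.2 kg, loose: a hollow box with 3 mm walls, 52 mm (own x) by 175 (own y) by 95 (own z). It starts standing on edge, own z up. Origin: centre of the face it then stands on, so at bench height. Own +x is the outward normal of the broad 5 ml side, which must end uppermost; it starts looking away from the robot, up to 60 degrees to either side.
- rack_face (a point): Centre of the 5 ml side's outer face, at own x = +26 mm, axes as rack. The side has 15 holes of 18.5 mm through its 3 mm wall: five along own y at -60, -30, 0, 30, 60 mm from this point by three along own z at -28, 0, 28 mm. 47.5 mm above the bench at the start, 52 mm once the rack lies with this side up (own x up, own z the way it was pushed).
- rack_top (a point): Centre of the rack's 50 ml side (four 30 mm holes), 52 x 175 mm, uppermost at the start, 95 mm above the bench. A push near the top of the 5 ml side tips the rack over the far bottom edge; past about 29 degrees it falls over by itself, onto its micro tube side (32 holes of 11.5 mm), 5 ml side up. Pushed low it slides instead; on landing it may slide or turn a little.
- green_tube: The tube to move: 5 ml screw-cap tube, 62 mm tall, 15 g. Clear body 16.5 mm in diameter, tapering over its lowest 18 mm to a 6 mm tip; green cap on top, 24 mm in diameter, 16 mm tall. Origin at the tip, own z up the tube. It starts upright in a well of the heater's block. The cap is wider than wells and rack holes: in both, the tube hangs by the cap with its tip free.
- green_tube_rim (a point): Centre of the underside of the green cap, 46 mm above the tube's tip and 16 mm below the cap's top. It starts level with the block's top, 88 mm above the bench; when the tube is fully home in the rack it is level with the 5 ml side's outer face.
- blue_tube: Bystander: the same kind of tube with a blue cap, in the same row of wells, 52 or 104 mm from the green one. Origin at the tip, own z up.
- white_tube: Bystander: the same kind of tube with a white cap, in the same row of wells, 52 or 104 mm from the green one. Origin at the tip, own z up.
- heater: Dry-block heater, fixed to the bench: light grey housing, 200 mm (own x) by 190 mm (own y), 79 mm tall, dark control strip along the own -x side of its top, and an aluminium block with wells. Origin under its centre, own z up.
- heater_block (a point): Centre of the top of the heater's aluminium block, 88 mm above the bench; axes as heater. The block, 78 mm (x) by 150 mm (y), has two rows of five 18.5 mm wells, 55 mm deep, 26 mm apart along y: rows at x = -17 and +17 mm. The tubes are in the +17 row at y = -52, 0 and 52 mm, in any order; the other wells are empty, so fingers closing along own x have free space.
- bottle: Bystander: closed amber bottle with a blue cap, 70 mm in diameter, 140 mm tall, loose. Origin under its centre.
- beaker: Bystander: empty glass beaker, 68 mm in diameter, 90 mm tall, loose. Origin under its centre.
- wipes: Bystander: white and grey box of wipes, 120 x 120 x 75 mm with a paper wipe standing 35 mm out of its top, loose. Origin under its centre.
Things that resemble listed ones, but are neither listed nor needed, are in the scene too. There is more than one size of the rack; the one meant has the size given above.

How it is judged:
By the outcome, as a careful person would: the job done as asked, in the order asked, and still so for the second after the job is handed in, with the robot touching nothing.
It also fails if it takes over 59 s, if anything falls off the work surface, if the arm or the gripper's body presses on something with over 40 N, if the wrist force passes 120 N, or if a joint passes its speed limit or range.

## Working session

There is one attempt and no reset: what is moved stays moved. The work goes in short steps, Python scripts to look and compute and a tool call to move; the robot and the scene stay as the last step left them, time stands still between calls to the robot, and variables do not carry over. Pictures are saved under pics/ and viewed, at most 13 in all, crops included, and the job is handed in when it is done.

Besides the shell and the picture viewer there is one more tool, called after ">>>" as name([rows], argument=value, ...), one row to a line, values as JSON. drive_tool: Moves the arm, as the interface text tells. Its arguments: {"type":"object","properties":{"steps":{"type":"array"},"squeeze":{"type":"number"}},"required":["steps"]}

```bash
mkdir -p pics; cat > h.py <<'E'
from workcell import manip
import numpy as np, cv2
def proj(P,c):
    q=np.array(c["world_to_cam"])@np.append(P,1); f=210/np.tan(np.radians(c["fovy"])/2)
    return c["cx"]+f*q[0]/-q[2], c["cy"]+f*-q[1]/-q[2]
def save(c,n): cv2.imwrite(f"pics/{n}.png",c["img"][:,:,::-1])
E
python3 - <<'E'
from h import *
np.set_printoptions(precision=3,suppress=True)
s=manip.sense();print(s["t"],s["ee_rot"],manip.tip_reach)
cs=[manip.capture(n) for n in("scene","top")]
cv2.imwrite("pics/a.png",np.vstack([cs[0]["img"],cs[1]["img"]])[:,:,::-1][:, :])
for c,n in zip(cs,("scene","top")):
    save(c,n+"0"); print(n,c["fovy"],c["cx"],c["cy"],[k for k in c if k!="img"],np.array(c["world_to_cam"]).tolist())
    for q in ["rack","rack_face","rack_top","green_tube","green_tube_rim","blue_tube","white_tube","heater","heater_block","bottle","beaker","wipes"]:
        print(q,[(round(d["p"],2),np.round(d["centre"],3).tolist(),np.round(proj(d["centre"],c)).tolist()) for d in manip.pinpoint(c,q)][:3])
E
```

```text
0.0 [[ 0.908  0.419 -0.001]
 [ 0.419 -0.908  0.001]
 [-0.    -0.001 -1.   ]] 0.011
scene 51.200497781075796 276.9378836827382 209.50535038947973 ['fovy', 'cx', 'cy', 'world_to_cam', 'shot'] [[-0.827785897718837, 0.5609589295531906, 0.00977685493183819, 0.448921622201477], [-0.4331442043980566, -0.6500562249252493, 0.6243500641725829, 0.1132670923262057], [0.35659024907335024, 0.5125933903109487, 0.7810834849587677, -1.2989250641622676], [0.0, 0.0, 0.0, 1.0]]
rack [(0.97, [0.252, -0.305, -0.0], [299.0, 145.0]), (0.79, [0.196, 0.326, 0.0], [471.0, 285.0]), (0.61, [0.555, -0.116, -0.0], [248.0, 229.0])]
rack_face [(0.9, [0.578, -0.106, 0.049], [242.0, 224.0]), (0.89, [0.206, 0.359, 0.067], [490.0, 284.0]), (0.55, [0.221, -0.291, 0.064], [311.0, 128.0])]
rack_top [(0.77, [0.552, -0.127, 0.099], [245.0, 202.0]), (0.74, [0.197, 0.323, 0.135], [491.0, 254.0])]
green_tube [(0.51, [0.556, 0.32, 0.042], [358.0, 360.0])]
green_tube_rim [(0.66, [0.552, 0.313, 0.082], [361.0, 348.0]), (0.38, [0.555, 0.32, 0.046], [359.0, 359.0])]
blue_tube [(0.72, [0.57, 0.268, 0.043], [337.0, 343.0]), (0.17, [0.
[... 1084 characters left out ...]
.252, -0.303, 0.134], [360.0, 280.0]), (0.67, [0.558, -0.122, 0.094], [294.0, 167.0])]
green_tube [(0.48, [0.554, 0.315, 0.046], [144.0, 167.0])]
green_tube_rim [(0.52, [0.551, 0.318, 0.085], [139.0, 166.0])]
blue_tube [(0.53, [0.576, 0.269, 0.043], [161.0, 160.0])]
white_tube [(0.68, [0.552, -0.124, 0.001], [293.0, 174.0]), (0.48, [0.54, 0.367, 0.04], [127.0, 172.0]), (0.4, [0.558, -0.118, 0.093], [293.0, 167.0])]
heater [(0.72, [0.507, 0.296, 0.002], [154.0, 185.0])]
heater_block [(0.81, [0.538, 0.311, 0.088], [140.0, 170.0])]
bottle [(0.81, [0.754, 0.036, -0.001], [243.0, 108.0])]
beaker [(0.58, [0.653, -0.409, 0.0], [386.0, 144.0])]
wipes [(0.73, [0.448, -0.503, -0.002], [416.0, 211.0])]
```

View pics/scene0.png

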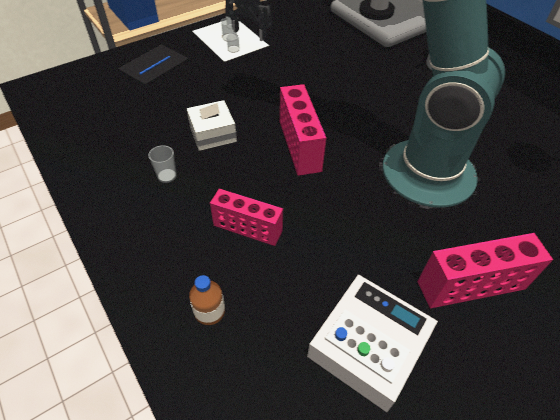

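View pics/top0.png

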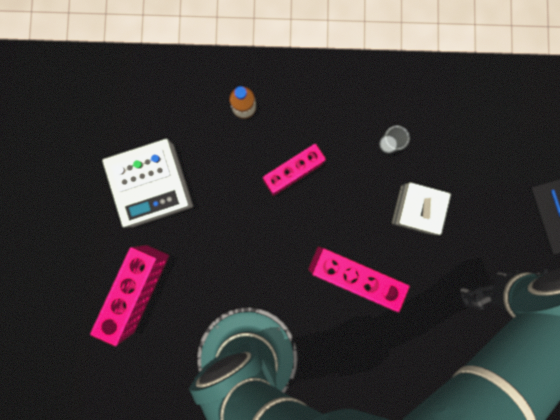

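The target is the small rack at scene pixel (247,215), top pixel (294,168); the two taller ones are look-alikes. The heater is at (370,340), with caps running blue, green, white. Next I fit the rack's pose.

```bash
cat >> h.py <<'E'
from scipy.optimize import minimize
def pink(c,centre,R=75):
    h=cv2.cvtColor(c["img"],cv2.COLOR_RGB2HSV); m=((h[...,0]>160)|(h[...,0]<3))&(h[...,1]>120)&(h[...,2]>60)
    n,l=cv2.connectedComponents(m.astype(np.uint8)); u,v=proj(centre,c)
    yy,xx=np.mgrid[:420,:560]; near=(np.hypot(xx-u,yy-v)<R)&m
    ids,ct=np.unique(l[near],return_counts=True); k=l==ids[ct.argmax()]
    pts=np.argwhere(k)[:,::-1].astype(np.int32)
    o=np.zeros((420*4,560*4),np.uint8); cv2.fillConvexPoly(o,cv2.convexHull(pts)*4+2,1); return o
def fit(cs,x0,lx,ly,h):
    ms=[pink(c,[x0[0],x0[1],h/2]) for c in cs]
    def cost(p):
        x,y,a=p; n=np.array([np.cos(a),np.sin(a),0]); t=np.array([-n[1],n[0],0]); L=0
        P=[np.array([x,y,z])+n*i*lx/2+t*j*ly/2 for i in(-1,1) for j in(-1,1) for z in(0,h)]
        for c,m in zip(cs,ms):
            q=np.float32([proj(k,c) for k in P]); o=np.zeros_like(m)
            cv2.fillConvexPoly(o,cv2.convexHull((q*4+2).astype(np.int32)),1)
            L+=1-(o&m).sum()/(o|m).sum()
        return L
    best=min((minimize(cost,[x0[0],x0[1],a],method="Nelder-Mead",options=dict(initial_simplex=[[x0[0]+d,x0[1]+e,a+f] for d,e,f in((0,0,0),(.01,0,.02),(0,.01,-.05),(-.01,-.01,.08))])) for a in x0[2]),key=lambda r:r.fun)
    return best.x,best.fun
E
python3 - <<'E'
from h import *
cs=[manip.capture(n) for n in("scene","top")]
for k in (cs,cs[:1],cs[1:]):
    p,f=fit(k,[.555,-.118,np.radians([15,28,40])],.052,.175,.095); print(np.round(p,4),np.degrees(p[2]),f)
E
```

```text
[ 0.5551 -0.121   0.5964] 34.16893855975472 0.14904855773453474
[ 0.5543 -0.1205  0.6124] 35.08820382773591 0.01945814471995133
[ 0.5587 -0.1229  0.5905] 33.83416874596873 0.12301945653066249
```

>>> drive_tool([
  [0,[0.72,1,0],[0,0,0.11]],
  [0,[0.72,1,0],[0,0,0.11]],
  [0,[0.72,1,0],[0,0,0.11]],
])

```text
t: 1.78
ee_pos: [0.3509, -0.4443, 0.2425]
ee_rot: [[0.82, 0.573, 0.001], [0.573, -0.82, 0.0], [0.001, 0.0, -1.0]]
ft_force: [-0.6, -0.7, -0.1]
finger_gap: 0.998
gripper_force: 0.0
```

>>> drive_tool([
  [0,[0.72,1,0],[0,0,0]],
  [0,[0.72,1,0],[0,0,0]],
  [0,[0.72,1,0],[0,0,0]],
])

```text
t: 2.15
ee_pos: [0.4371, -0.324, 0.2425]
ee_rot: [[0.82, 0.573, 0.001], [0.573, -0.82, 0.0], [0.001, 0.0, -1.0]]
ft_force: [-0.3, -0.5, 0.5]
finger_gap: 0.998
gripper_force: 0.0
```

>>> drive_tool([
  [0,[0.72,1,0],[0,0,0]],
  [0,[0.72,1,0],[0,0,0]],
  [0,[0.72,1,0],[0,0,0]],
])

```text
t: 2.52
ee_pos: [0.5232, -0.2037, 0.2424]
ee_rot: [[0.82, 0.573, 0.001], [0.573, -0.82, 0.001], [0.001, -0.0, -1.0]]
ft_force: [-0.6, 0.1, 0.2]
finger_gap: 0.999
gripper_force: 0.0
```

>>> drive_tool([
  [0,[0.72,1,0],[0,0,0]],
  [0,[0.72,1,0],[0,0,0]],
  [0,[0.72,1,0],[0,0,0]],
  [0,[0.72,1,0],[0,0,0]],
])

```text
t: 3.02
ee_pos: [0.6082, -0.0859, 0.242]
ee_rot: [[0.821, 0.571, -0.0], [0.571, -0.821, 0.001], [0.0, -0.001, -1.0]]
ft_force: [0.5, -0.6, -0.7]
finger_gap: 1.001
gripper_force: 0.0
```

>>> drive_tool([
  [0,[0,0,-1],[0,0,0]],
  [0,[0,0,-1],[0,0,0]],
])

```text
t: 3.28
ee_pos: [0.6071, -0.0894, 0.1211]
ee_rot: [[0.823, 0.567, 0.001], [0.567, -0.823, -0.001], [0.0, 0.001, -1.0]]
ft_force: [1.0, 0.3, -0.9]
finger_gap: 1.004
gripper_force: 0.0
```

>>> drive_tool([
  [0,[0,0,-0.33],[0,0,0]],
  [0,[0,0,-0.33],[0,0,0]],
])

```text
t: 3.52
ee_pos: [0.6056, -0.0888, 0.0805]
ee_rot: [[0.823, 0.568, -0.005], [0.568, -0.823, 0.0], [-0.004, -0.003, -1.0]]
ft_force: [0.3, -0.6, 0.8]
finger_gap: 0.996
gripper_force: 0.0
```

```bash
python3 - <<'E'
from h import *
c=manip.capture("scene"); cv2.imwrite("pics/b.png",cv2.resize(c["img"][130:270,160:330,::-1],None,fx=4,fy=4))
print(manip.sense()["ee_pos"],manip.sense()["ft_force"])
E
```

```text
[ 0.60713641 -0.08861034  0.08277788] [0.00990295 0.40773852 0.43679895]
```

View pics/b.png

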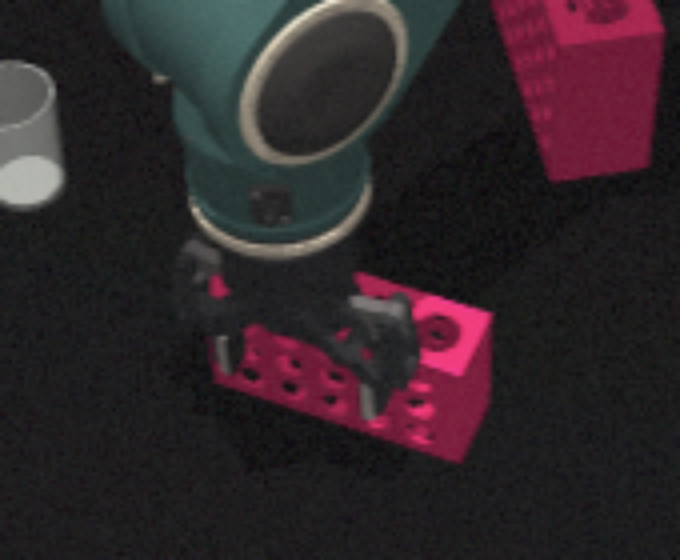

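The open fingers straddle the far (5 ml) face, with tips near its top edge, crop (220,360) and (370,400). Now I push toward the robot, rising slightly.

>>> drive_tool([
  [0,[-0.14,-0.095,0],[0,0,0]],
  [0,[-0.19,-0.13,0],[0,0,0]],
  [0,[-0.24,-0.165,0],[0,0,0]],
  [0,[-0.29,-0.2,0.03],[0,0,0]],
  [0,[-0.34,-0.235,0.06],[0,0,0]],
  [0,[-0.39,-0.27,0.09],[0,0,0]],
  [0,[-0.44,-0.3,0.12],[0,0,0]],
])

```text
t: 4.45
ee_pos: [0.5545, -0.1236, 0.0973]
ee_rot: [[0.822, 0.569, -0.0], [0.569, -0.822, 0.0], [-0.0, -0.0, -1.0]]
ft_force: [0.5, -0.6, -0.3]
finger_gap: 1.0
gripper_force: 0.0
```

```bash
python3 - <<'E'
from h import *
c=manip.capture("scene"); cv2.imwrite("pics/c.png",cv2.resize(c["img"][130:270,160:330,::-1],None,fx=4,fy=4))
print(manip.sense()["ee_pos"],manip.sense()["ft_force"])
E
```

```text
[ 0.55404096 -0.12425334  0.09767341] [ 1.44250116 -0.65162929  0.46620768]
```

View pics/c.png

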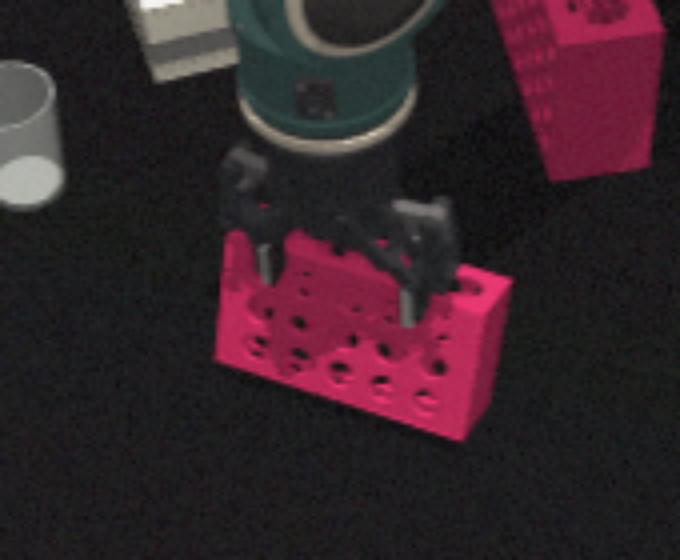

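The rack is tipping cleanly, at about 20° so far. I keep pushing, then back off.

>>> drive_tool([
  [0,[-0.05,-0.035,0.02],[0,0,0]],
  [0,[-0.1,-0.07,0.04],[0,0,0]],
  [0,[-0.15,-0.105,0.06],[0,0,0]],
  [0,[-0.2,-0.14,0.08],[0,0,0]],
  [0,[-0.2,-0.14,0.08],[0,0,0]],
  [0,[-0.2,-0.14,0.3],[0,0,0]],
  [0,[-0.2,-0.14,1],[0,0,0]],
  [0,[-0.2,-0.14,1],[0,0,0]],
])

```text
t: 5.5
ee_pos: [0.5322, -0.14, 0.2204]
ee_rot: [[0.822, 0.57, 0.004], [0.57, -0.822, -0.001], [0.003, 0.003, -1.0]]
ft_force: [0.0, -0.0, -0.5]
finger_gap: 1.003
gripper_force: 0.0
```

```bash
python3 - <<'E'
from h import *
c=manip.capture("scene"); save(c,"d")
for q in ["rack","rack_face"]: print([(round(d["p"],2),np.round(d["centre"],3)) for d in manip.pinpoint(c,q)][:3])
E
```

```text
[(0.94, array([ 0.195,  0.325, -0.002])), (0.79, array([ 0.532, -0.132,  0.026])), (0.74, array([ 0.252, -0.303, -0.004]))]
[(0.95, array([0.208, 0.36 , 0.064])), (0.91, array([ 0.496, -0.165,  0.054])), (0.64, array([ 0.22 , -0.289,  0.066]))]
```

View pics/d.png

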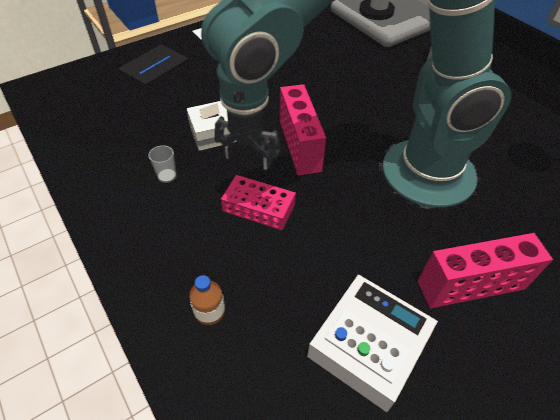

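The rack now lies flat at scene pixel (258,202), 5 ml side up. Next I move toward the heater.

>>> drive_tool([
  [0,[0,0.95,0.2],[0,0,0.278]],
  [0,[0,0.95,0.2],[0,0,0.278]],
  [0,[0,0.95,0.2],[0,0,0.278]],
])

```text
t: 6.02
ee_pos: [0.5308, -0.0218, 0.2408]
ee_rot: [[0.495, 0.869, -0.0], [0.869, -0.495, 0.001], [0.001, -0.001, -1.0]]
ft_force: [-0.0, -1.0, -0.7]
finger_gap: 1.0
gripper_force: 0.0
```

>>> drive_tool([
  [0,[0,0.95,0],[0,0,0.278]],
  [0,[0,0.95,0],[0,0,0.278]],
  [0,[0,0.95,0],[0,0,0.278]],
])

```text
t: 6.4
ee_pos: [0.53, 0.0921, 0.2399]
ee_rot: [[0.082, 0.997, -0.002], [0.997, -0.082, 0.002], [0.001, -0.002, -1.0]]
ft_force: [-0.8, -1.6, 0.2]
finger_gap: 1.003
gripper_force: 0.0
```

>>> drive_tool([
  [0,[0,0.95,0],[0,0,0.278]],
  [0,[0,0.95,0],[0,0,0.278]],
  [0,[0,0.95,0],[0,0,0.278]],
  [0,[0,0.95,0],[0,0,0.278]],
])

```text
t: 6.9
ee_pos: [0.5305, 0.202, 0.2398]
ee_rot: [[-0.338, 0.941, -0.002], [0.941, 0.338, -0.0], [0.001, -0.002, -1.0]]
ft_force: [-1.1, -0.7, -1.6]
finger_gap: 0.994
gripper_force: 0.0
```

```bash
python3 - <<'E'
from h import *
print(manip.sense()["joints"])
cs={n:manip.capture(n) for n in("scene","top","wrist")}
save(cs["wrist"],"w1")
for k in (["scene","top"],["scene"],["top"]):
    p,f=fit([cs[i] for i in k],[.496,-.165,np.radians([25,35,45])],.095,.175,.052); print(k,np.round(p,4),np.degrees(p[2]),f)
for n in cs:
    for q in ["rack_face","green_tube","green_tube_rim","blue_tube","white_tube","heater_block"]:
        print(n,q,[(round(d["p"],2),np.round(d["centre"],4).tolist(),np.round(proj(d["centre"],cs[n])).tolist()) for d in manip.pinpoint(cs[n],q)][:2])
E
```

```text
[  6.79121783  22.493671   -38.8846166   99.87904856  15.5436815
  63.2311075  -17.29447744]
['scene', 'top'] [ 0.4931 -0.1628  0.6026] 34.52579017949556 0.1486050518296117
['scene'] [ 0.4936 -0.1626  0.5972] 34.21683383241493 0.019781221513217817
['top'] [ 0.4951 -0.1666  0.6564] 37.61088710550279 0.12581190983024948
scene rack_face [(0.73, [0.4918, -0.1663, 0.0545], [258.0, 194.0]), (0.73, [0.2203, -0.2912, 0.0658], [311.0, 127.0])]
scene green_tube [(0.69, [0.5528, 0.3225, 0.0436], [361.0, 359.0])]
scene green_tube_rim [(0.48, [0.5534, 0.3173, 0.0847], [362.0, 350.0])]
scene blue_tube [(0.59, [0.5692, 0.2695, 0.0429], [338.0, 343.0]), (0.19, [0.541, 0.3117, 0.0912], [366.0, 343.0])]
scene white_tube [(0.46, [0.5364, 0.367, 0.0401], [381.0, 374.0])]
scene heater_block [(0.86, [0.5426, 0.3101, 0.0929], [365.0, 343.0]), (0.7, [0.5038, 0.303, 0.0038], [369.0, 346.0])]
top rack_face [(0.8, [0.2156, -0.291, 0.0663], [351.0, 290.0]), (0.68, [0.2128, 0.3585, 0.0664], [120.0, 286.0])]
top green_tube []
top green_tube_rim []
top blue_tube [(0.25, [0.652, -0.4116, -0.0024], [387.0, 144.0])]
top white_tube []
top heater_block []
wrist rack_face [(0.46, [0.5721, 0.27, 0.0406], [341.0, 136.0]), (0.15, [0.5022, 0.2976, -0.0072], [285.0, 89.0])]
wrist green_tube [(0.64, [0.5606, 0.3192, 0.0386], [349.0, 84.0])]
wrist green_tube_rim [(0.94, [0.5524, 0.3193, 0.0909], [353.0, 74.0])]
wrist blue_tube [(0.61, [0.5739, 0.2747, 0.0405], [344.0, 132.0])]
wrist white_tube [(0.73, [0.5373, 0.3675, 0.0427], [347.0, 22.0])]
wrist heater_block [(0.67, [0.5391, 0.3108, 0.0874], [333.0, 79.0])]
```

View pics/w1.png

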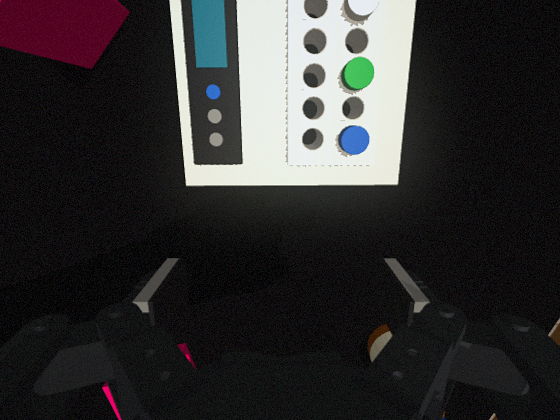

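Wrist view: the heater is square to the picture, with the green cap at (358,73) and its neighbours at (353,140) and (362,3). I localise the cap by colour.

```bash
cat >> h.py <<'E'
def ray(u,v,c,z):
    f=210/np.tan(np.radians(c["fovy"])/2); M=np.array(c["world_to_cam"]); R=M[:3,:3]; o=-R.T@M[:3,3]
    d=R.T@np.array([(u-c["cx"])/f,-(v-c["cy"])/f,-1]); return o+d*(z-o[2])/d[2]
def green(c):
    h=cv2.cvtColor(c["img"],cv2.COLOR_RGB2HSV); m=(h[...,0]>45)&(h[...,0]<75)&(h[...,1]>130)&(h[...,2]>60)
    n,l,s,ce=cv2.connectedComponentsWithStats(m.astype(np.uint8)); i=1+s[1:,4].argmax(); return s[i],ce[i]
E
python3 - <<'E'
from h import *
for n in("scene","wrist"):
    c=manip.capture(n); s,ce=green(c); print(n,s,ce,ray(*ce,c,.097),ray(*ce,c,.1))
E
```

```text
scene [358 342  12  14 117] [363.7008547  348.54700855] [0.55362777 0.31922651 0.097     ] [0.55480371 0.31982617 0.1       ]
wrist [344  59  29  32 731] [357.99452804  74.03283174] [0.55563858 0.32056496 0.097     ] [0.55511736 0.31999651 0.1       ]
```

>>> drive_tool([
  [0,[0.2,0.98,-0.4],[0,0,0]],
  [0,[0.2,0.98,-0.4],[0,0,0]],
  [0,[0.2,0.98,-0.4],[0,0,0]],
  [0,[0.2,0.98,-0.4],[0,0,0]],
], squeeze=30)

```text
t: 8.55
ee_pos: [0.5548, 0.3195, 0.1927]
ee_rot: [[-0.339, 0.941, -0.001], [0.941, 0.339, -0.0], [-0.0, -0.001, -1.0]]
ft_force: [1.3, -0.5, -0.3]
finger_gap: 1.002
gripper_force: 0.0
```

```bash
python3 - <<'E'
from h import *
s=manip.sense();print(s["ee_pos"],s["ee_rot"])
for n in("scene","wrist"):
    c=manip.capture(n); save(c,n+"2"); s,ce=green(c); print(n,s,ce,ray(*ce,c,.1),ray(*ce,c,.104))
E
```

```text
[0.55477107 0.3194904  0.19273977] [[-3.38534880e-01  9.40953594e-01 -6.84486346e-04]
 [ 9.40953842e-01  3.38534751e-01 -2.98959311e-04]
 [-4.95844232e-05 -7.45278211e-04 -9.99999721e-01]]
scene [365 347   5   9  11] [367.36363636 351.36363636] [0.55258476 0.32808348 0.1       ] [0.55416325 0.32884368 0.104     ]
wrist [264 200  32  30 755] [279.5205298  214.29668874] [0.55498401 0.31905543 0.1       ] [0.55457594 0.32023742 0.104     ]
```

Wrist view agrees to within 1 mm. I descend 90 mm, close and lift.

>>> drive_tool([
  [0,[0,0,-0.4],[0,0,0]],
  [0,[0,0,-0.75],[0,0,0]],
  [0,[0,0,-0.75],[0,0,0]],
  [0.4,[0,0,-0.75],[0,0,0]],
  [1,[0,0,-0.75],[0,0,0]],
  [1,[0,0,-0.75],[0,0,0]],
  [1,[0,0,-0.75],[0,0,0]],
  [1,[0,0,-0.75],[0,0,0]],
], squeeze=30)

```text
t: 9.65
ee_pos: [0.5552, 0.3195, 0.104]
ee_rot: [[-0.338, 0.941, 0.001], [0.941, 0.338, -0.0], [-0.0, 0.001, -1.0]]
ft_force: [-2.8, -2.3, 10.3]
finger_gap: 0.25
gripper_force: 28.9
```

>>> drive_tool([
  [1,[0,0,0],[0,0,0]],
  [1,[0,0,0],[0,0,0]],
  [1,[0,0,0.2],[0,0,0]],
  [1,[0,0,0.5],[0,0,0]],
  [1,[0,0,0.85],[0,0,0]],
  [1,[0,0,0.85],[0,0,0]],
  [1,[0,0,0.85],[0,0,0]],
])

```text
t: 10.52
ee_pos: [0.5548, 0.3192, 0.2047]
ee_rot: [[-0.338, 0.941, -0.0], [0.941, 0.338, -0.0], [-0.0, -0.0, -1.0]]
ft_force: [0.4, 0.0, -0.2]
finger_gap: 0.249
gripper_force: 29.6
```

```bash
python3 - <<'E'
from h import *
c=manip.capture("wrist"); c2=manip.capture("scene")
cv2.imwrite("pics/e.png",np.hstack([cv2.resize(c["img"][110:320,180:380],(400,420)),cv2.resize(c2["img"][270:410,300:434],(400,420))])[:,:,::-1])
print(manip.sense()["finger_gap"])
E
```

```text
0.24829010561724138
```

View pics/e.png

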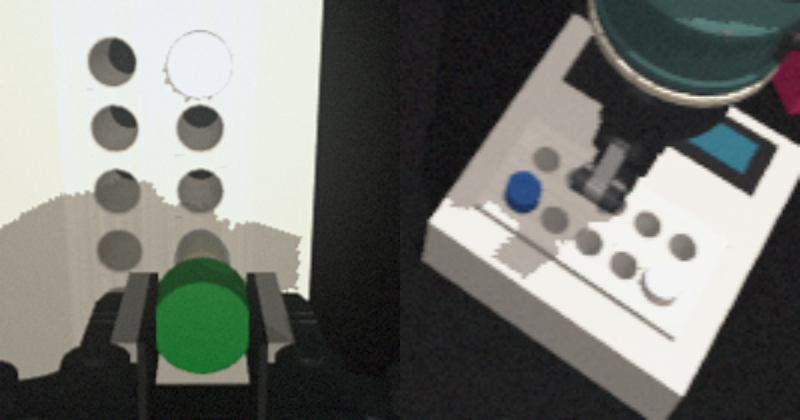

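The tube is held upright and clear of the block. I carry it past the rack so the wrist camera can see the holes.

>>> drive_tool([
  [1,[-0.03,-0.45,0.1],[0,0,0]],
  [1,[-0.06,-0.9,0.1],[0,0,0]],
  [1,[-0.06,-0.9,0.1],[0,0,0]],
])

```text
t: 11.0
ee_pos: [0.5481, 0.2068, 0.2162]
ee_rot: [[-0.333, 0.943, -0.001], [0.943, 0.333, -0.003], [-0.002, -0.002, -1.0]]
ft_force: [0.3, 0.7, -0.6]
finger_gap: 0.249
gripper_force: 29.7
```

>>> drive_tool([
  [1,[-0.03,-0.45,0],[0,0,0]],
  [1,[-0.06,-0.9,0],[0,0,0]],
  [1,[-0.06,-0.9,0],[0,0,0]],
])

```text
t: 11.38
ee_pos: [0.5405, 0.0996, 0.2162]
ee_rot: [[-0.333, 0.943, -0.001], [0.943, 0.333, -0.002], [-0.001, -0.002, -1.0]]
ft_force: [-0.6, 0.7, 0.0]
finger_gap: 0.253
gripper_force: 29.7
```

>>> drive_tool([
  [1,[-0.03,-0.45,0],[0,0,0]],
  [1,[-0.06,-0.9,0],[0,0,0]],
  [1,[-0.06,-0.9,0],[0,0,0]],
])

```text
t: 11.75
ee_pos: [0.5332, -0.0077, 0.2164]
ee_rot: [[-0.334, 0.943, -0.001], [0.943, 0.334, -0.001], [-0.0, -0.001, -1.0]]
ft_force: [0.7, 1.2, -0.1]
finger_gap: 0.251
gripper_force: 29.7
```

>>> drive_tool([
  [1,[-0.03,-0.45,0],[0,0,0]],
  [1,[-0.06,-0.9,0],[0,0,0]],
  [1,[-0.06,-0.9,0],[0,0,0]],
])

```text
t: 12.12
ee_pos: [0.526, -0.1152, 0.2163]
ee_rot: [[-0.334, 0.943, -0.001], [0.943, 0.334, -0.0], [0.0, -0.001, -1.0]]
ft_force: [-0.3, 0.9, -0.2]
finger_gap: 0.247
gripper_force: 29.7
```

>>> drive_tool([
  [1,[-0.03,-0.45,0],[0,0,0]],
  [1,[-0.06,-0.9,0],[0,0,0]],
  [1,[-0.06,-0.9,0],[0,0,0]],
  [1,[-0.06,-0.9,0],[0,0,0]],
])

```text
t: 12.62
ee_pos: [0.5196, -0.2187, 0.2167]
ee_rot: [[-0.34, 0.94, -0.0], [0.94, 0.34, 0.001], [0.001, 0.0, -1.0]]
ft_force: [0.2, 0.5, -0.1]
finger_gap: 0.249
gripper_force: 29.7
```

```bash
cat >> h.py <<'E'
def holes(): return [(i,j) for i in range(-2,3) for j in range(-1,2)]
def hp(p,i,j,z=.052):
    n=np.array([np.cos(p[2]),np.sin(p[2])]); t=np.array([-n[1],n[0]]); return np.append(p[:2]+t*.03*i-n*.028*j,z)
E
python3 - <<'E'
from h import *
s=manip.sense();print(s["ee_pos"],s["joints"],s["gripper_force"],s["finger_gap"])
c=manip.capture("wrist"); save(c,"w3"); t=manip.capture("top"); sc=manip.capture("scene")
p,f=fit([sc],[.496,-.165,np.radians([25,35,45])],.095,.175,.052);print(p,np.degrees(p[2]),f)
p=[.4936,-.1626,.5972]
im=c["img"].copy()
for i,j in holes(): cv2.drawMarker(im,tuple(int(round(k)) for k in proj(hp(p,i,j),c)),(0,255,0),0,8)
cv2.imwrite("pics/w3m.png",im[:,:,::-1])
print([(round(d["p"],2),np.round(d["centre"],4)) for d in manip.pinpoint(c,"rack_face")])
E
```

```text
[ 0.5195536  -0.2186869   0.21668264] [ 44.92458199  22.03587098 -31.52093548 102.0116949   13.07275193
  59.6471754   28.47700345] 29.65718239545822 0.24910855432037737
[ 0.49309276 -0.16330195  0.59650682] 34.17732298394474 0.018143180312135798
[(0.55, array([ 0.4915, -0.1622,  0.0503]))]
```

View pics/w3m.png

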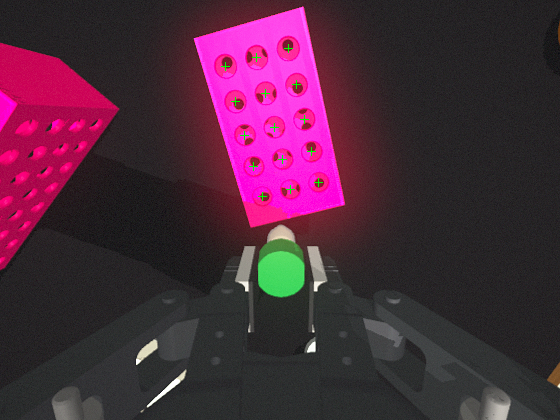

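Wrist view: all 15 holes are visible and my predicted marks sit within a few pixels of the hole centres. The tube hangs at (281,265). I refine with a hole fit.

```bash
python3 - <<'E'
from h import *
from scipy.optimize import least_squares
c=manip.capture("wrist"); p0=np.array([.4933,-.163,.597])
g=cv2.resize(cv2.medianBlur(c["img"],3),None,fx=4,fy=4,interpolation=cv2.INTER_CUBIC)[...,0]
f=210/np.tan(np.radians(c["fovy"])/2)
obs=[]
for i,j in holes():
    P=hp(p0,i,j); u,v=proj(P,c); r=4*f*.00925/-(np.array(c["world_to_cam"])@np.append(P,1))[2]
    x0,y0=int(4*u-70),int(4*v-70)
    if x0<0 or y0<0: continue
    C=cv2.HoughCircles(g[y0:y0+140,x0:x0+140],cv2.HOUGH_GRADIENT,1,200,param1=80,param2=8,minRadius=int(r*.9),maxRadius=int(r*1.1))
    if C is None: continue
    a=C[0,0]; obs.append((i,j,(a[0]+x0+.5)/4-.5,(a[1]+y0+.5)/4-.5)); 
obs=np.array(obs)
w=np.array([ray(u,v,c,.052)[:2] for _,_,u,v in obs])
fun=lambda p:np.ravel([hp(p,i,j)[:2]-q for (i,j,_,_),q in zip(obs,w)])
s=least_squares(fun,p0,loss="soft_l1",f_scale=.001); print(len(obs),r/4,s.x,np.degrees(s.x[2])); print(np.round(s.fun.reshape(-1,2)*1000,1).tolist())
for k in holes(): 
    if k in((0,0),(-1,0),(1,0),(0,1),(0,-1)): print(k,hp(s.x,*k))
e=manip.sense()["ee_pos"]; print(proj(e-[0,0,.062],c),proj(e,c),green(c))
E
```

```text
3 10.700472313886557 [ 0.49409169 -0.16490271  0.56800811] 32.54446721536981
[[-0.0, -1.2], [-4.5, 1.7], [5.9, -0.1]]
(-1, 0) [ 0.51023031 -0.19019193  0.052     ]
(0, -1) [ 0.51769496 -0.14984     0.052     ]
(0, 0) [ 0.49409169 -0.16490271  0.052     ]
(0, 1) [ 0.47048841 -0.17996542  0.052     ]
(1, 0) [ 0.47795307 -0.13961348  0.052     ]
(np.float64(279.13797328365644), np.float64(229.79173174064223)) (np.float64(278.5608667475075), np.float64(276.25508335750624)) (array([ 258,  239,   47,   59, 2258], dtype=int32), array([280.70593446, 268.81532329]))
```

```bash
cat >> h.py <<'E'
def holefit(c,p0,skip=()):
    B=cv2.GaussianBlur(c["img"][...,2].astype(np.float32),(0,0),.7); th=np.linspace(0,2*np.pi,24,endpoint=False)
    H=[k for k in holes() if k not in skip]
    def prof(p,rs):
        P=np.array([[hp(p,i,j)+[r*np.cos(a),r*np.sin(a),0] for r in rs for a in th] for i,j in H])
        q=np.array([proj(k,c) for k in P.reshape(-1,3)],np.float32)
        return cv2.remap(B,q[:,0].reshape(1,-1),q[:,1].reshape(1,-1),cv2.INTER_LINEAR).reshape(len(H),len(rs),-1)
    def cost(p):
        v=prof(p,[.0075,.0085,.0102,.0115]); return (v[:,:2].mean()-v[:,2:].mean())
    r=minimize(cost,p0,method="Nelder-Mead",options=dict(initial_simplex=[np.array(p0)+d for d in((0,0,0),(.003,0,.02),(0,.003,-.02),(-.003,-.003,.03))],xatol=1e-5,fatol=1e-3))
    return r.x,r.fun,cost(p0)
E
python3 - <<'E'
from h import *
c=manip.capture("wrist")
for p0 in([.4933,-.163,.597],[.491,-.165,.58],[.496,-.161,.61]): print(holefit(c,p0))
p,_,_=holefit(c,[.4933,-.163,.597])
for j in (-1,0,1):
    for sk in [[k for k in holes() if k[1]!=j]]: print(j,holefit(c,p,sk)[0])
for k in((0,0),(-1,0)): print(k,hp(p,*k))
im=c["img"].copy()[0:300,150:400]; im=cv2.resize(im,None,fx=3,fy=3)[:600]
c2=dict(c)
for k in holes():
    for a in np.linspace(0,6.28,40): 
        u,v=proj(hp(p,*k)+.00925*np.array([np.cos(a),np.sin(a),0]),c); u,v=int((u-150)*3+1),int(v*3+1); 
        if 0<=v<600 and 0<=u<750: im[v,u]=(0,255,0)
cv2.imwrite("pics/w4.png",im[:,:,::-1])
E
```

```text
(array([ 0.49381803, -0.16242708,  0.59819171]), np.float64(-64.35494995117188), np.float32(-59.999146))
(array([ 0.49381948, -0.16243709,  0.59869147]), np.float64(-64.34611511230469), np.float32(-20.722473))
(array([ 0.49381968, -0.16243414,  0.59766889]), np.float64(-64.32855224609375), np.float32(-33.657623))
-1 [ 0.49403592 -0.16226808  0.59819421]
0 [ 0.49390915 -0.16240882  0.59759739]
1 [ 0.49355973 -0.16250792  0.59999815]
(0, 0) [ 0.49381803 -0.16242708  0.052     ]
(-1, 0) [ 0.51071251 -0.18721774  0.052     ]
```

View pics/w4.png

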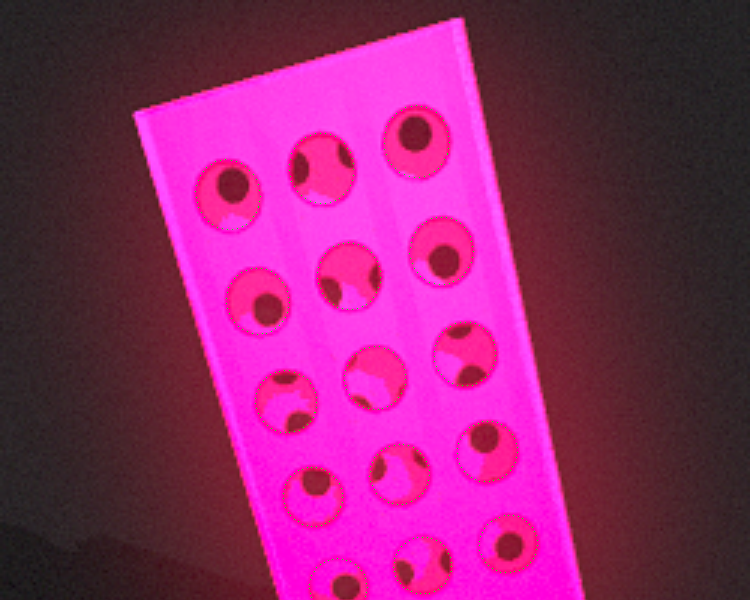

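The fitted circles coincide with all the holes. The gripper itself shows about 1.2 mm right of its calibrated place, so I correct for that and hover over the centre hole.

>>> drive_tool([
  [1,[-0.22,0.465,0],[0,0,0]],
  [1,[-0.22,0.465,0],[0,0,0]],
  [1,[-0.22,0.465,-0.4],[0,0,0]],
  [1,[-0.22,0.465,-0.72],[0,0,0]],
  [1,[-0.22,0.465,-0.72],[0,0,0]],
  [1,[-0.22,0.465,-0.72],[0,0,0]],
])

```text
t: 13.68
ee_pos: [0.4933, -0.1648, 0.132]
ee_rot: [[-0.338, 0.941, 0.001], [0.941, 0.338, -0.0], [-0.001, 0.001, -1.0]]
ft_force: [-0.2, -0.2, -0.5]
finger_gap: 0.247
gripper_force: 29.6
```

```bash
python3 - <<'E'
from h import *
c=manip.capture("wrist"); e=manip.sense()["ee_pos"];print(e)
p,f,_=holefit(c,[.4938,-.1624,.598],[k for k in holes() if k[0]<1]); print(p,f)
print(proj(e-[0,0,.062],c),proj(e,c),green(c))
im=cv2.resize(c["img"][60:310,170:420],None,fx=2.4,fy=2.4,interpolation=cv2.INTER_CUBIC)
for k in holes():
    for a in np.linspace(0,6.28,40): 
        u,v=proj(hp(p,*k)+.00925*np.array([np.cos(a),np.sin(a),0]),c); u,v=int((u-170)*2.4+1),int((v-60)*2.4+1); 
        if 0<=v<600 and 0<=u<600: im[v,u]=(0,255,0)
cv2.imwrite("pics/w5.png",im[:,:,::-1])
E
```

```text
[ 0.49348977 -0.16497306  0.13231087]
[ 0.4938882  -0.16250687  0.5976729 ] -77.91586303710938
(np.float64(279.48394935904525), np.float64(229.66800296507466)) (np.float64(279.17268602256206), np.float64(276.28267004594704)) (array([ 258,  247,   46,   50, 1809], dtype=int32), array([280.04311774, 272.5594251 ]))
```

View pics/w5.png

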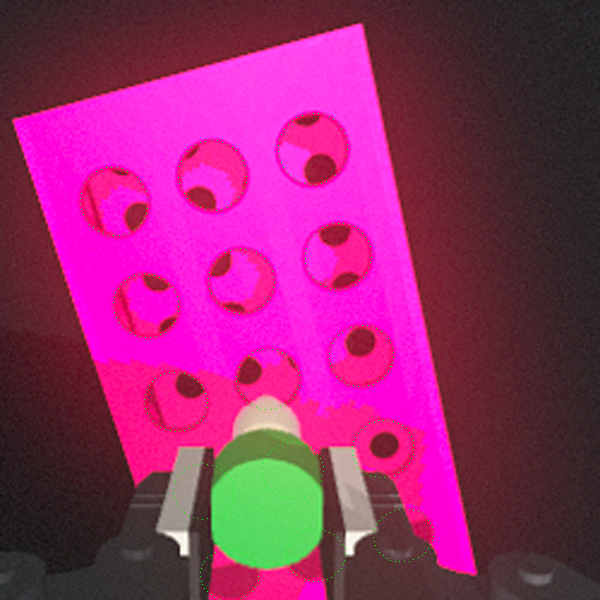

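The tube tip shows at crop (267,408), just short of the centre hole at (267,378). I nudge about 2 mm forward and check.

>>> drive_tool([
  [1,[-0.005,0.018,-0.05],[0,0,0]],
  [1,[-0.005,0.018,-0.05],[0,0,0]],
  [1,[-0.005,0.018,-0.05],[0,0,0]],
])

```text
t: 14.1
ee_pos: [0.492, -0.1626, 0.1249]
ee_rot: [[-0.338, 0.941, 0.0], [0.941, 0.338, -0.0], [-0.0, 0.0, -1.0]]
ft_force: [-1.0, -0.0, -1.1]
finger_gap: 0.25
gripper_force: 29.6
```

```bash
python3 - <<'E'
from h import *
print(np.mean([(manip.capture("wrist"),manip.sense()["ee_pos"])[1] for _ in range(4)],0))
E
```

```text
[ 0.49199141 -0.16264142  0.12481165]
```

>>> drive_tool([
  [1,[0.007,0,0],[0,0,0]],
  [1,[0.007,0,-0.06],[0,0,0]],
  [1,[0.007,0,-0.12],[0,0,0]],
  [1,[0.007,0,-0.18],[0,0,0]],
  [1,[0.007,0,-0.23],[0,0,0]],
  [1,[0.007,0,-0.23],[0,0,0]],
])

```text
t: 15.05
ee_pos: [0.4925, -0.1625, 0.0966]
ee_rot: [[-0.338, 0.941, -0.001], [0.941, 0.338, 0.0], [0.001, -0.001, -1.0]]
ft_force: [0.3, 0.6, -0.3]
finger_gap: 0.248
gripper_force: 29.7
```

>>> drive_tool([
  [1,[0.002,0,-0.04],[0,0,0]],
  [1,[0.002,0,-0.08],[0,0,0]],
  [1,[0.002,0,-0.12],[0,0,0]],
  [1,[0.002,0,-0.12],[0,0,0]],
])

```text
t: 15.55
ee_pos: [0.4928, -0.1625, 0.0823]
ee_rot: [[-0.338, 0.941, -0.001], [0.941, 0.338, 0.0], [0.0, -0.001, -1.0]]
ft_force: [0.2, -0.3, 0.4]
finger_gap: 0.246
gripper_force: 29.7
```

```bash
python3 - <<'E'
from h import *
c=manip.capture("wrist");sc=manip.capture("scene"); e=manip.sense();print(e["ee_pos"],e["ft_force"])
print(holefit(c,[.4938,-.1624,.598],[k for k in holes() if k[0]<1])[:2])
E
```

```text
[ 0.4930322  -0.16254157  0.08266993] [-0.84238457  1.0510311  -0.33914537]
(array([ 0.49398002, -0.16220586,  0.59993777]), np.float64(-77.28421020507812))
```

Going in without force and the rack hasn't moved. I go the last ~13.5 mm.

>>> drive_tool([
  [1,[0,0,-0.04],[0,0,0]],
  [1,[0,0,-0.08],[0,0,0]],
  [1,[0,0,-0.1],[0,0,0]],
  [1,[0,0,-0.11],[0,0,0]],
  [1,[0,0,-0.11],[0,0,0]],
])

```text
t: 16.27
ee_pos: [0.493, -0.1626, 0.0694]
ee_rot: [[-0.338, 0.941, -0.0], [0.941, 0.338, -0.0], [0.0, -0.0, -1.0]]
ft_force: [0.3, -0.2, 0.7]
finger_gap: 0.249
gripper_force: 29.7
```

>>> drive_tool([
  [1,[0,0,-0.008],[0,0,0]],
  [1,[0,0,-0.008],[0,0,0]],
  [0.6,[0,0,-0.008],[0,0,0]],
  [0.4,[0,0,-0.008],[0,0,0]],
  [0,[0,0,-0.008],[0,0,0]],
  [0,[0,0,-0.008],[0,0,0]],
  [0,[0,0,-0.008],[0,0,0]],
  [0,[0,0,-0.008],[0,0,0]],
])

```text
t: 17.27
ee_pos: [0.493, -0.1626, 0.0685]
ee_rot: [[-0.338, 0.941, -0.0], [0.941, 0.338, -0.0], [0.0, -0.0, -1.0]]
ft_force: [0.5, 0.4, 0.2]
finger_gap: 0.998
gripper_force: 0.0
```

>>> drive_tool([
  [0,[0,0,0.3],[0,0,0]],
  [0,[0,0,0.7],[0,0,0]],
  [0,[0,0,1],[0,0,0]],
  [0,[0,0,1],[0,0,0]],
])

```text
t: 17.77
ee_pos: [0.4942, -0.163, 0.1909]
ee_rot: [[-0.338, 0.941, 0.004], [0.941, 0.338, -0.002], [-0.003, 0.003, -1.0]]
ft_force: [-0.1, 0.2, -0.8]
finger_gap: 1.0
gripper_force: 0.0
```

>>> drive_tool([
  [0,[0.1,-0.7,0.4],[0,0,0]],
  [0,[0.1,-0.7,0.4],[0,0,0]],
  [0,[0.1,-0.7,0.4],[0,0,0]],
  [0,[0.1,-0.7,0.4],[0,0,0]],
])

```text
t: 18.27
ee_pos: [0.5047, -0.2458, 0.2354]
ee_rot: [[-0.339, 0.941, -0.001], [0.941, 0.339, 0.001], [0.001, -0.001, -1.0]]
ft_force: [-0.3, -0.2, -0.3]
finger_gap: 0.997
gripper_force: 0.0
```

```bash
python3 - <<'E'
from h import *
c=manip.capture("wrist"); sc=manip.capture("scene"); s,ce=green(c); print(manip.sense()["ee_pos"],ce,ray(*ce,c,.06),green(sc))
p=holefit(c,[.4938,-.1624,.598],[(0,0)])[:2]; print(p)
e=cv2.resize(c["img"][20:220,180:380],(400,400)); print(proj(np.append(p[0][:2],.06),c))
f=cv2.resize(sc["img"][150:250,200:300],(400,400),interpolation=cv2.INTER_CUBIC)
cv2.imwrite("pics/f.png",np.hstack([e,f])[:,:,::-1])
E
```

```text
[ 0.50474742 -0.24549986  0.23566633] [288. 108.] [ 0.48525346 -0.16972134  0.06      ] (array([255, 189,   7,  10,  54], dtype=int32), array([258.22222222, 192.92592593]))
(array([ 0.49393724, -0.16237087,  0.59858183]), np.float64(-73.75311279296875))
(np.float64(299.5716535750742), np.float64(103.48358564084099))
```

View pics/f.png

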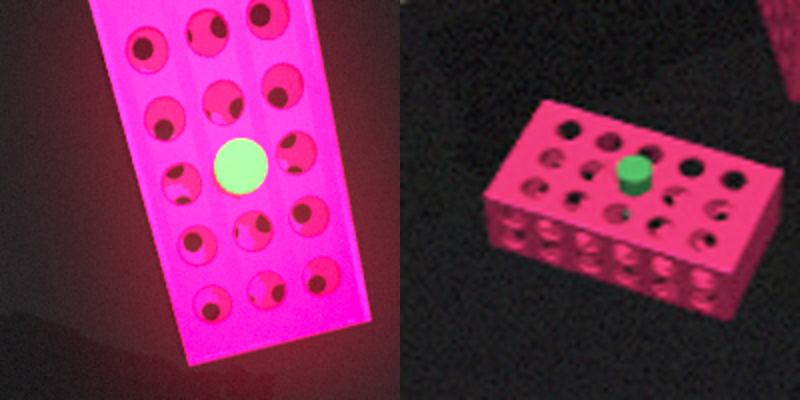

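The cap sits over the centre hole at full pixel (300,103), against an expected (299.6,103.5). In the scene view it rests on the rack face. I check its height, then hand in.

```bash
python3 - <<'E'
from h import *
sc=manip.capture("scene"); s,ce=green(sc)
print(ce,[np.round(proj([.4934,-.1627,z],sc),1) for z in(.052,.060,.068,.075)],s)
for q in("blue_tube","white_tube","bottle","beaker","wipes"): print(q,[np.round(d["centre"],3) for d in manip.pinpoint(sc,q)][:1])
if proj([.4934,-.1627,.066],sc)[1]<ce[1]: print(manip.finish_job())
E
```

```text
[258.25       193.19642857] [array([258. , 195.3]), array([258. , 193.3]), array([257.9, 191.3]), array([257.8, 189.6])] [255 189   7  10  56]
blue_tube [array([0.569, 0.271, 0.042])]
white_tube [array([0.537, 0.364, 0.039])]
bottle [array([0.754, 0.032, 0.001])]
beaker [array([ 0.648, -0.412, -0.007])]
wipes [array([ 0.449, -0.498,  0.003])]
the job is handed in; nothing more can be done
None
```

The rack lies flat with its 5 ml side up and the green tube is seated in the centre hole, cap on the rack. The last scene image showed the bystanders I checked (both other tubes, bottle, beaker, wipes) where they started, and the job is handed in at about 18 s.

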